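# Load a notebook into the engraving jig and clamp it

### The job

Load the wooden notebook for engraving using pushes only: push it high on the side facing you so that it topples away from you by itself and lands flat on the plywood jig with its front cover up, then push it along the board until it is home against the far fence. After that, swing the orange cam lever clockwise all the way to its stop pin, so that the cam squares the notebook against the side fence and clamps it. Never lift or carry the notebook, and leave the tape measure, the white cone and the sticker carton where they are.

Things in the scene. Friction and masses are not known exactly. Their poses are not given: they have to be found in the camera images.
- jig: Fixed plywood jig, board 297 (x) x 365 (y) x 9 mm flat on the table. Origin on the table: board edges at x -170/+127, y -205/+160 mm; z up. Far fence along y (-175 to +155), inner face x = +105; side fence along x (-91 to +89), inner face y = +130. Both stand 12 mm above the board. A burned outline shows the notebook's final place.
- jig_seat (a point): Where the notebook's origin lies once it is home against both fences: on the board's top, jig (18.5, 5, 9) mm; axes as the jig's.
- notebook: Loose closed notebook with plywood covers, 250 (x) x 173 (y) x 21 mm (z), 0.26 to 0.4 kg; cannot be opened. Origin: centre of the back cover's outer face; +z out of the front cover, +y to the spine. It starts standing on its long open edge at the front of the jig, spine up, top at z = 182 mm, front cover facing the robot: its z along jig -x, its x along jig -y, within 0.04 rad.
- notebook_spine (a point): Middle of the spine, mid thickness: the top edge at the start, 86.5 mm from the origin. Pushed about 20 mm at a height of 150 mm the notebook falls by itself, pivoting on its far bottom edge, and lies with the spine 25 to 50 mm short of the far fence and 3 to 16 mm clear of the side fence; its top is then at z = 30 mm, its x along jig -y, its y along jig x.
- notebook_foot (a point): Middle of the open edge, mid thickness: the bottom edge while it stands, the edge nearest the robot once it lies flat. Push here towards the far fence, between z = 12 and 30 mm.
- cam (a joint): Angle of the orange cam lever about its upright pivot: 0 fully open, grows clockwise seen from above, 1.745 rad at its stop (closed). Starts between 0 and 0.15; takes 0.1 N m, stays where it is left. As it closes, the round eccentric cam under it pushes the notebook's end towards the side fence.
- cam_pivot (a point): Point on the lever's pivot axis, at the mid height of the lever bar (z = 33 mm); jig (25.5, -153.4, 33) mm.
- cam_knob (a point): Top centre (z = 43 mm) of the round knob, 20 mm across, at the lever's end, 86 mm from the pivot. The straight lever bar from pivot to knob is 12 mm wide, z = 27 to 39 mm, free air below. In the jig's frame it points to -65 degrees when open (0 = jig x, +90 = jig y) and to -165 degrees (towards the robot) when closed, against a steel stop pin.
- tape_measure: Black and yellow tape measure, 86x57x62 mm, stands left of the jig; origin under its centre. Must stay.
- sticker_pack: Orange and white carton of stickers, 66x112x34 mm, lies right of the jig; origin under its centre. Must stay.
- print_cone: White printed cone, 72 mm across, 80 mm tall, stands left of the jig, nearer the robot; origin under its centre. Must stay.

How it is judged (in metres and radians):
On the way, in this order (a step that is already met when the one before it is completed fails the run):
1. the notebook topples by itself, not touched by the fingers while it falls (angle between notebook's own z axis and vertical between 0.12 and 1.2 rad and contact force between the fingers and notebook below 0.2 N).
2. it lies flat on the board, front cover up, inside the fences, short of the far fence, the lever still open (angle between notebook's own z axis and vertical below 0.04 rad and angle between the x axis of notebook and the y axis of jig, either way round below 0.12 rad and z of notebook in the frame of jig_seat between -0.004 and 0.004 m and x of notebook in the frame of jig_seat between -0.075 and -0.004 m and y of notebook in the frame of jig_seat between -0.022 and 0.004 m and value of joint cam below 0.6 rad), for 0.2 s.
3. it is pushed home against the far fence, the lever still open (angle between notebook's own z axis and vertical below 0.04 rad and angle between the x axis of notebook and the y axis of jig, either way round below 0.12 rad and z of notebook in the frame of jig_seat between -0.004 and 0.004 m and x of notebook in the frame of jig_seat between -0.003 and 0.003 m and y of notebook in the frame of jig_seat between -0.022 and 0.004 m and value of joint cam below 0.6 rad), for 0.1 s.
At the end, for the whole second after the job is handed in: Notebook flat on the board, front cover up, within 3 mm of touching the far fence and the side fence and square to them (0.015 rad), at rest; lever within 0.085 rad of its stop and the cam bearing on the notebook with more than 1 N (angle between notebook's own z axis and vertical below 0.02 rad and angle between the x axis of notebook and the y axis of jig, either way round below 0.015 rad and x of notebook in the frame of jig_seat between -0.003 and 0.003 m and y of notebook in the frame of jig_seat between -0.003 and 0.003 m and z of notebook in the frame of jig_seat between -0.003 and 0.003 m and value of joint cam above 1.66 rad and contact force between cam and notebook above 1 N and linear speed of notebook below 0.01 m/s).
It fails at once if the notebook's open edge is lifted more than 35 mm off the board (height (world z) of notebook_foot above 0.045 m).
It fails at once if the tape measure is moved by more than 15 mm (distance of tape_measure from where it was at the start of the episode above 0.015 m).
It fails at once if the sticker pack is moved by more than 15 mm (distance of sticker_pack from where it was at the start of the episode above 0.015 m).
It fails at once if the white cone is moved by more than 15 mm (distance of print_cone from where it was at the start of the episode above 0.015 m).
It also fails if it takes over 67 s, if anything falls off the work surface, if the arm or the gripper's body presses on something with over 40 N, if the wrist force passes 120 N, or if a joint passes its speed limit or range.

### The arm

A 6-joint arm with a two-finger parallel gripper is mounted at the origin on the work surface; the furniture and walls round the work are solid. World frame = base frame: x ahead of the robot, y to its left, z up, the work surface at z = 0. Lengths are in mm, angles in rad, forces in N, time in s.
With the tool pointing down it reaches from about 350 to 875 mm from the base axis. Payload 4.2 kg.
Tool frame: the origin (TCP) lies at the very end of the fingers, on their centre line; the grasp point (between the pads) lies arm.grip_point_offset behind it (arm.grip_point_offset is the distance from the TCP to the grasp point, in mm); z points along the fingers, y is the line along which they close (so a half turn about z gives the same grasp; the last joint's range is limited). The gripper opens to 85 mm and grips with 20 to 120 N. Pads are 22 mm wide; open, the fingers measure 114 mm over their backs; the gripper's body (76 mm by 85 mm) begins 54 mm behind the grasp point. The pads swing forward as they close: fully open they stand 13 mm farther back than shut.
Start: joints at [-0.886, 0.385, 0.008, 0, -1.194, -0.259], TCP at [258.168, -569.165, 196.112] pointing down, gripper open.
Joint ranges: [-3.14, 3.14], [-1.21, 2.06], [-1.07, 1.41], [-3.16, 2.05], [-2.99, -0.16], [-3.1, 3.1]. Speed limits (rad/s): [2.79, 2.79, 3.14, 3.14, 3.14, 3.14].

### API

Orientations are given as a unit quaternion [x, y, z, w].
In Python, from bench import arm, cams, ticket gives the robot as it stands.
- The arm moves only by the tool servo_tool, never from a script. Its argument "commands" is a list that holds one entry, the list of rows, each a list of 7 numbers: the closure in counts, from 0 (fully open) to 255 (shut), then the shift along the tool's x, y, z in m, then the turn, a rotation vector about the tool's x, y, z in degrees. In form: [[[grip, x, y, z, ax, ay, az], ...]]. A call has 1 to 10 rows; each row shifts and turns the commanded pose from where the row before left it, along the tool's axes as they then stand; what a row does not reach is not made up. A row lasts 1/12 s, in which the tool goes at most 41.7 mm and 7.16 degrees, less where a joint would pass 70% of its speed; a pose out of reach is approached as far as the arm can. A call with a gripper value outside its range is refused whole. The fingers move at their own pace and stop on an object; the grip force is fixed at half the most. Time passes only in rows, so rows that do not move let the fingers close. It gives the time, the measured TCP pose, the force, the opening and the grip force at its end, in the units of the state.
- arm.read_state(): the state, without advancing time (a new reading comes with each control period).
- cams.get_image(name): name is "side" or "top"; returns a dict with "frame" (384x512x3 uint8, blue, green, red), "K" (3x3 intrinsics, pixels), "T" (4x4, takes a point from camera to world coordinates). Camera axes: x right, y up, looking along -z (the intrinsics and any distortion apply to the point x, -y, -z); pixel columns grow to the right and rows downward; lengths in mm; the calibration is good to about 2 mm. A picture is of the moment at which its call begins. There is no depth.
- ticket.job_done(): hands the job in; it is judged then, once.
The state is a dict: "clock": time; "joints": joint angles; "joint_vel": joint speeds; "joint_efforts": joint torques, N m; "position": TCP position; "ee_rot": TCP orientation; "contact_force": force on the tool from outside, world axes, zero at the start; "wrist_torque": the same for the moment, N m; "gripper_width": finger opening in mm; "grasp_force": force on a finger pad.
Only numpy, scipy, OpenCV 4.12 (cv2) and the standard library are available. Lean on these libraries where they do the work, as an engineer would, in place of code of your own. Each camera call takes 0.05 s, during which the arm holds its last target. There are 200 camera calls.

## Working session

There is one attempt and no reset: what is moved stays moved. The work goes in short steps, Python scripts to look and compute and a tool call to move; the robot and the scene stay as the last step left them, time stands still between calls to the robot, and variables do not carry over. Pictures are saved under pics/ and viewed, at most 10 in all, crops included, and the job is handed in when it is done.

Besides the shell and the picture viewer there is one more tool, called after ">>>" by a JSON object that holds its "fn" and its "kwargs", one argument or row to a line. servo_tool: Moves the arm, as the interface text tells. Its arguments: {"type":"object","properties":{"commands":{"type":"array","items":{"type":"array","items":{"type":"array","items":{"type":"number"}}}}},"required":["commands"]}

```bash
mkdir -p pics; ls; python3 - <<'E'
from bench import arm,cams
import cv2
for n in("side","top"):
    d=cams.get_image(n);cv2.imwrite(f"pics/{n}0.png",d["frame"]);print(n,d["K"].tolist(),d["T"].round(3).tolist(),[k for k in d])
s=arm.read_state();print(s,arm.grip_point_offset)
E
```

```text
pics
side [[484.68640400371856, 0.0, 253.2722151560139], [0.0, 484.68640400371856, 195.86907855149775], [0.0, 0.0, 1.0]] [[0.977, 0.135, -0.164, 306.354], [-0.213, 0.625, -0.752, -1123.732], [0.001, 0.769, 0.639, 1107.342], [0.0, 0.0, 0.0, 1.0]] ['frame', 'K', 'T']
top [[348.648538472538, 0.0, 251.2330078964264], [0.0, 348.648538472538, 189.53295717864435], [0.0, 0.0, 1.0]] [[-0.014, 0.997, -0.08, 469.332], [-0.999, -0.018, -0.043, -13.73], [-0.044, 0.079, 0.996, 1065.455], [0.0, 0.0, 0.0, 1.0]] ['frame', 'K', 'T']
{'clock': 0.1, 'joints': array([-8.86398408e-01,  3.85491789e-01,  6.76645320e-03, -3.86335648e-04,
       -1.19401244e+00, -2.58598491e-01]), 'joint_vel': array([ 1.78745020e-05, -5.53680861e-05,  2.42040217e-03,  6.69585452e-04,
       -8.19318764e-04,  1.08245897e-03]), 'joint_efforts': array([-4.03412787e-04, -3.93319094e+01,  1.88929850e+01,  4.19804201e+00,
       -2.57424879e-03,  2.58399403e-06]), 'position': array([ 257.91215848, -568.66011062,  195.13249641]), 'ee_rot': array([-2.11225288e-01,  9.77436905e-01,  9.46361169e-04, -2.80965559e-04]), 'contact_force': array([-0.09245663,  0.06309713,  0.63645677]), 'wrist_torque': array([-0.08083536,  0.00753704,  0.01748135]), 'grasp_force': 0.0, 'gripper_width': 85.37118125253072} 18.700000000000003
```

View pics/top0.png

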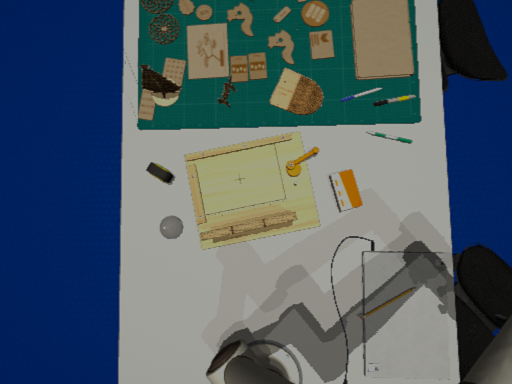

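View pics/side0.png

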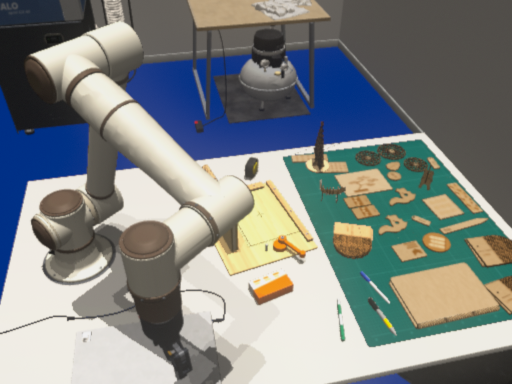

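```bash
python3 - <<'E'
import cv2
f=cv2.imread("pics/top0.png")[120:260,140:370]
cv2.imwrite("pics/c0.png",cv2.resize(f,None,fx=3.4,fy=3.4,interpolation=cv2.INTER_CUBIC))
E
```

```text
(no output)
```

View pics/c0.png

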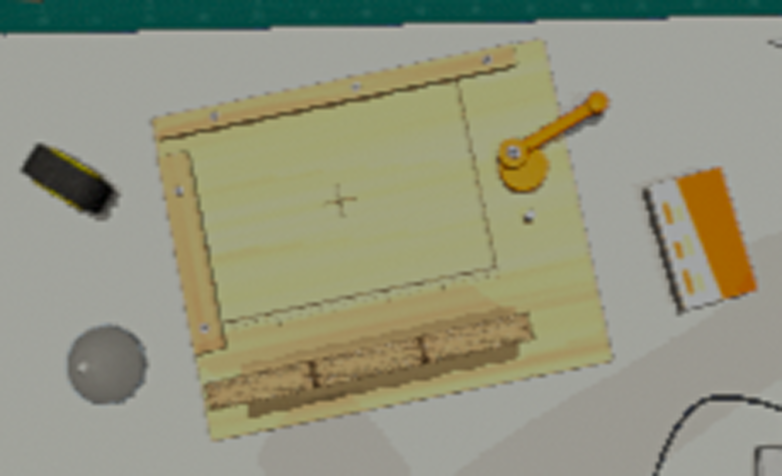

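```bash
cat >h.py <<'E'
import numpy as np,json
from scipy.optimize import least_squares
CAL={"top":None}
def ray(d,u,v,z):
    K,T=d["K"],d["T"]
    r=T[:3,:3]@np.array([(u-K[0,2])/K[0,0],-(v-K[1,2])/K[1,1],-1]);o=T[:3,3]
    return o+r*(z-o[2])/r[2]
def crop(u,v): return u/3.4+140-.35,v/3.4+120-.35
def fit(J,W):
    J,W=np.array(J,float)[:,:2],np.array(W)[:,:2]
    f=lambda p:((np.c_[np.cos(p[2])*J[:,0]-np.sin(p[2])*J[:,1],np.sin(p[2])*J[:,0]+np.cos(p[2])*J[:,1]]+p[:2]-W).ravel())
    r=least_squares(f,[450,0,0]);return r.x,r.fun
def j2w(p,x,y): c,s=np.cos(p[2]),np.sin(p[2]);return np.array([p[0]+c*x-s*y,p[1]+s*x+c*y])
def w2j(p,x,y): c,s=np.cos(p[2]),np.sin(p[2]);x-=p[0];y-=p[1];return np.array([c*x+s*y,-s*x+c*y])
E
python3 - <<'E'
from bench import cams
from h import *
d=cams.get_image("top")
L=[((127,160),(152,117),9),((127,-205),(545,40),9),((-170,-205),(613,360),9),((-170,160),(211,438),9),((18.5,5),(340,201),9),((25.5,-153.4),(513,152),39)]
W=[ray(d,*crop(*q),z) for _,q,z in L]
p,r=fit([l[0] for l in L],W);print(p.tolist(),r.round(1))
for n,q,z in[("knob",(598,101),43),("nbTL",(205,383),182),("nbTR",(528,312),182),("nbBR",(535,333),182),("nbBL",(210,408),182),("tape",(70,178),40),("cone",(107,365),40),("carton",(645,188),34),("c",(682,313),34)]:
    w=ray(d,*crop(*q),z);print(n,w.round(),w2j(p,*w[:2]).round())
k=w2j(p,*ray(d,*crop(598,101),43)[:2])-[25.5,-153.4];print(np.degrees(np.arctan2(k[1],k[0])),np.hypot(*k))
E
```

```text
[571.1614204440353, 58.239632228078385, 0.17836294143019482] [ 0.4  1.1  2.9 -0.6 -1.8 -1.  -2.2  1.7  1.2 -0.1 -0.5 -1.1]
knob [ 666. -161.   43.] [  55. -233.]
nbTL [433. 156. 182.] [-118.  121.]
nbTR [483. -85. 182.] [-113. -125.]
nbBR [467. -90. 182.] [-129. -127.]
nbBL [415. 152. 182.] [-137.  120.]
tape [609. 303.  40.] [ 80. 234.]
cone [444. 269.  40.] [-88. 230.]
carton [ 591. -201.   34.] [ -27. -258.]
c [ 482. -229.   34.] [-139. -267.]
-69.78481309184204 84.70930884686265
```

>>> {"fn": "servo_tool", "kwargs": {
  "commands": [
    [[255,0,0.015,0,0,0,7.1],[255,-0.014,0.036,0,0,0,7.1],[255,-0.014,0.037,0,0,0,0],[255,-0.014,0.037,0,0,0,0],[255,-0.014,0.037,0,0,0,0],[255,-0.014,0.037,0,0,0,0],[255,-0.014,0.037,0,0,0,0],[255,-0.014,0.037,0,0,0,0],[255,-0.014,0.037,0,0,0,0],[255,-0.014,0.037,0,0,0,0]]
  ]
}}

```text
clock: 0.98
position: [312.1, -204.1, 196.1]
ee_rot: [-0.088, 0.996, 0.0, 0.0]
contact_force: [1.0, 0.3, -1.1]
gripper_width: -0.0
grasp_force: 0.0
```

>>> {"fn": "servo_tool", "kwargs": {
  "commands": [
    [[255,-0.017,0.035,0.007,0,0,0],[255,-0.017,0.035,0.007,0,0,0],[255,-0.017,0.035,0.008,0,0,0],[255,-0.017,0.035,0.008,0,0,0],[255,-0.017,0.035,0.008,0,0,0],[255,-0.017,0.033,0.008,0,0,0],[255,0,0,0,0,0,0],[255,0,0,0,0,0,0]]
  ]
}}

```text
clock: 1.65
position: [375.9, 18.4, 149.6]
ee_rot: [-0.091, 0.996, -0.0, -0.001]
contact_force: [0.4, 0.7, 0.1]
gripper_width: -0.0
grasp_force: 0.0
```

```bash
python3 - <<'E'
from bench import arm,cams
from h import *
import cv2
p=[571.16,58.24,.17836];s=arm.read_state();print(s["position"],w2j(p,*s["position"][:2]),s["ee_rot"],s["contact_force"])
d=cams.get_image("top")["frame"];e=cams.get_image("side")["frame"][100:300,150:350]
f=cv2.resize(d[120:260,140:370],(690,420));cv2.imwrite("pics/s1.png",cv2.resize(e,(600,600),interpolation=cv2.INTER_CUBIC))
E
```

```text
[375.91041206  18.43448914 149.58908294] [-199.21427194   -4.53366771] [-9.08895988e-02  9.95860625e-01 -2.57469944e-04 -7.94198489e-04] [0.37797663 0.72298781 0.14021037]
```

View pics/s1.png

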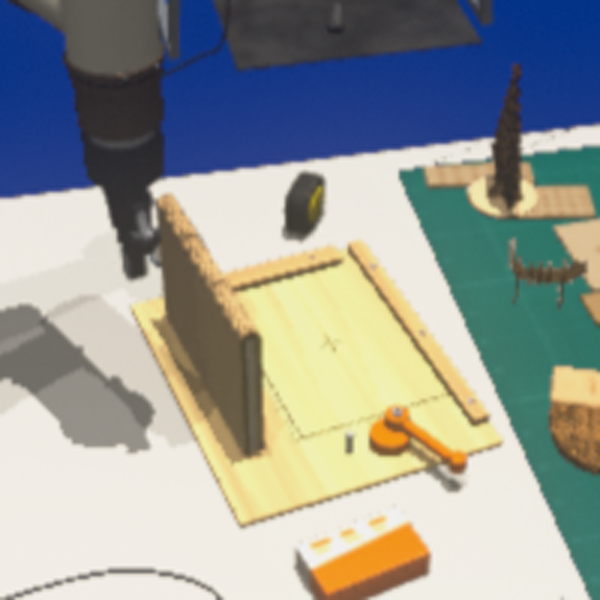

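>>> {"fn": "servo_tool", "kwargs": {
  "commands": [
    [[255,-0.02,0,0,0,0,0],[255,-0.015,0,0,0,0,0],[255,-0.005,0,0,0,0,0],[255,-0.005,0,0,0,0,0],[255,-0.005,0,0,0,0,0],[255,-0.004,0,0,0,0,0],[255,-0.004,0,0,0,0,0]]
  ]
}}

```text
clock: 2.33
position: [433.0, 26.8, 150.2]
ee_rot: [-0.089, 0.996, 0.0, -0.0]
contact_force: [0.5, -0.5, 0.7]
gripper_width: -0.0
grasp_force: 0.0
```

>>> {"fn": "servo_tool", "kwargs": {
  "commands": [
    [[255,-0.004,0,0,0,0,0],[255,-0.004,0,0,0,0,0],[255,-0.004,0,0,0,0,0]]
  ]
}}

```text
clock: 2.58
position: [445.2, 29.4, 150.2]
ee_rot: [-0.089, 0.996, 0.0, 0.0]
contact_force: [1.0, -0.5, -1.1]
gripper_width: 0.3
grasp_force: 0.0
```

>>> {"fn": "servo_tool", "kwargs": {
  "commands": [
    [[255,-0.003,0,0,0,0,0],[255,-0.003,0,0,0,0,0],[255,-0.002,0,0,0,0,0],[255,-0.002,0,0,0,0,0],[255,0,0,0,0,0,0]]
  ]
}}

```text
clock: 3.0
position: [455.1, 31.2, 150.1]
ee_rot: [-0.089, 0.996, -0.0, 0.0]
contact_force: [0.2, -0.0, -0.0]
gripper_width: 0.2
grasp_force: 0.0
```

```bash
python3 - <<'E'
from bench import arm,cams
import cv2
e=cams.get_image("side")["frame"][150:270,180:320]
cv2.imwrite("pics/s2.png",cv2.resize(e,(700,600),interpolation=cv2.INTER_CUBIC))
E
```

```text
(no output)
```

View pics/s2.png

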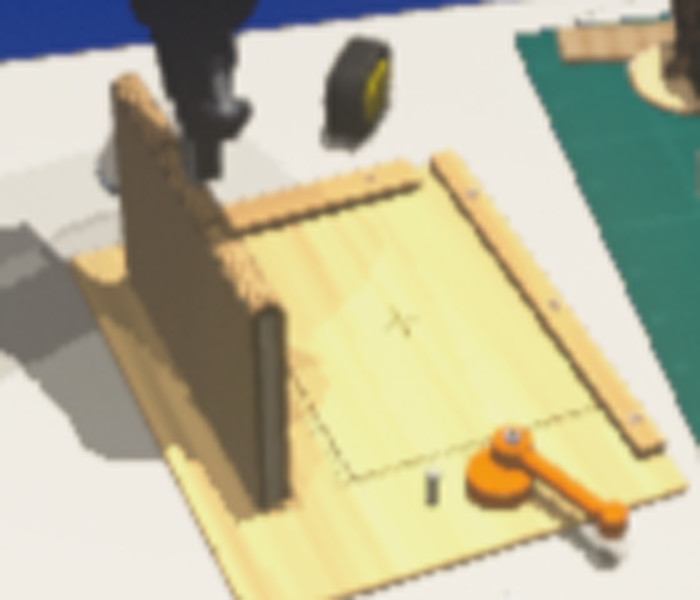

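```bash
cat >>h.py <<'E'
def proj(d,P):
    q=np.linalg.inv(d["T"])@np.r_[P,1];K=d["K"];return np.array([K[0,0]*q[0]/-q[2]+K[0,2],-K[1,1]*q[1]/-q[2]+K[1,2]])
E
python3 - <<'E'
from bench import arm,cams
from h import *
import cv2
p=[571.16,58.24,.17836];s=arm.read_state();d=cams.get_image("side");t=cams.get_image("top")
print(w2j(p,*s["position"][:2]))
c=lambda P:((proj(d,P)-[180,150])*5).round()
print("tcp",c(s["position"]),proj(t,s["position"]))
for x in(-133,-122):
  for y,z in((-127,182),(121,182),(0,182),(-127,9)):print(x,y,z,c([*j2w(p,x,y),z]))
f=cv2.resize(t["frame"][150:260,180:330],(750,550),interpolation=cv2.INTER_CUBIC);cv2.imwrite("pics/t2.png",f)
E
```

```text
[-119.26955116   -6.02712889]
tcp [203. 221.] [249.56267791 222.91666965]
-133 -127 182 [249. 308.]
-133 121 182 [116.  73.]
-133 0 182 [177. 181.]
-133 -127 9 [257. 517.]
-122 -127 182 [267. 303.]
-122 121 182 [132.  69.]
-122 0 182 [194. 176.]
-122 -127 9 [274. 512.]
```

View pics/t2.png

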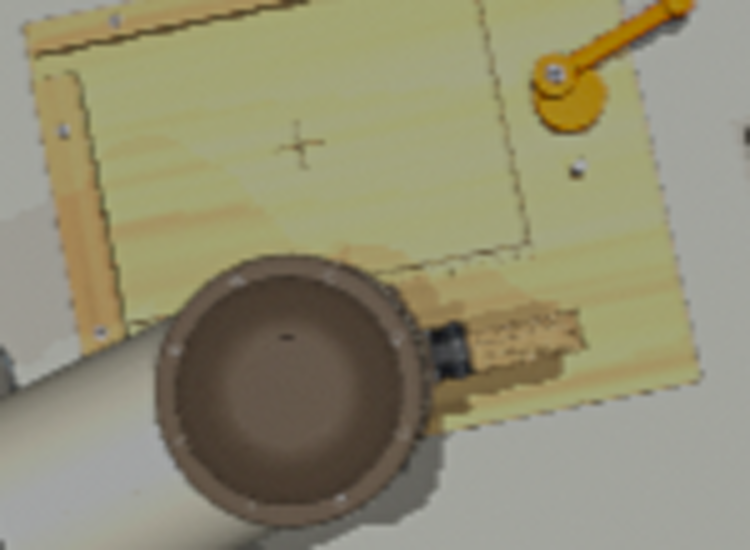

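```bash
python3 - <<'E'
from bench import arm,cams
from h import *
import cv2
d=cams.get_image("side")
for P in([375.9,18.4,149.6],[375.9,18.4,165],[375.9,18.4,180]):print(P,(proj(d,P)-[150,100])*3)
print(arm.read_state())
a=d["frame"][160:220,195:255];b=cv2.imread("pics/s1.png")[100:340,60:300]
cv2.imwrite("pics/s3.png",np.hstack([cv2.resize(a,(400,400),interpolation=cv2.INTER_CUBIC),cv2.resize(b,(400,400),interpolation=cv2.INTER_CUBIC)]))
E
```

```text
[375.9, 18.4, 149.6] [137.49543602 301.33757768]
[375.9, 18.4, 165] [136.35588513 289.72718591]
[375.9, 18.4, 180] [135.23118806 278.26813328]
{'clock': 3.2, 'joints': array([ 4.26505555e-01,  1.38372963e-01, -4.58503406e-01, -7.37045385e-05,
       -9.73995102e-01, -1.81931200e+00]), 'joint_vel': array([ 0.0013308 , -0.00221758, -0.00036005, -0.00025532,  0.00138899,
       -0.00109491]), 'joint_efforts': array([-4.26125125e-04, -2.41834259e+01,  1.67988718e+01,  3.72963332e+00,
        1.07205371e-03,  1.79592558e-05]), 'position': array([454.62441656,  31.0788915 , 150.11317547]), 'ee_rot': array([-8.88568841e-02,  9.96044403e-01,  1.63197912e-05, -4.55459777e-05]), 'contact_force': array([ 0.10564281,  0.56296899, -0.03521378]), 'wrist_torque': array([-0.03564453,  0.0064827 , -0.01910401]), 'grasp_force': 0.0, 'gripper_width': -0.2966450731685479}
```

View pics/s3.png

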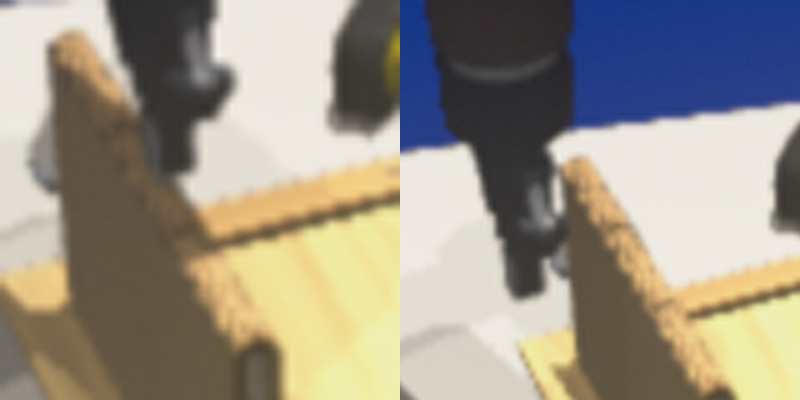

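>>> {"fn": "servo_tool", "kwargs": {
  "commands": [
    [[255,0.025,0,0,0,0,0],[255,0.025,0,0,0,0,0],[255,0,0,0.015,0,0,0],[255,0,0,0.015,0,0,0],[255,-0.01,0,0,0,0,0],[255,-0.008,0,0,0,0,0],[255,-0.004,0,0,0,0,0],[255,-0.004,0,0,0,0,0]]
  ]
}}

```text
clock: 3.87
position: [432.9, 27.3, 120.8]
ee_rot: [-0.089, 0.996, 0.0, 0.001]
contact_force: [-0.3, -0.2, -0.7]
gripper_width: 0.0
grasp_force: 0.1
```

>>> {"fn": "servo_tool", "kwargs": {
  "commands": [
    [[255,-0.004,0,0,0,0,0],[255,-0.004,0,0,0,0,0],[255,-0.004,0,0,0,0,0],[255,-0.003,0,0,0,0,0],[255,-0.003,0,0,0,0,0]]
  ]
}}

```text
clock: 4.28
position: [449.2, 30.1, 120.2]
ee_rot: [-0.089, 0.996, 0.0, 0.0]
contact_force: [0.0, 0.5, -0.2]
gripper_width: 0.1
grasp_force: 0.0
```

```bash
python3 - <<'E'
from bench import arm,cams
from h import *
import cv2
p=[571.16,58.24,.17836];s=arm.read_state();print(s["position"],w2j(p,*s["position"][:2]),s["contact_force"])
d=cams.get_image("side")
print((proj(d,s["position"])-[185,160])*6)
cv2.imwrite("pics/s4.png",cv2.resize(d["frame"][160:260,185:315],(780,600),interpolation=cv2.INTER_CUBIC))
E
```

```text
[449.21989485  30.11670605 120.16521484] [-124.99516218   -6.04304047] [ 0.02758091  0.52610995 -0.19817762]
[206.11240881 252.3019378 ]
```

View pics/s4.png

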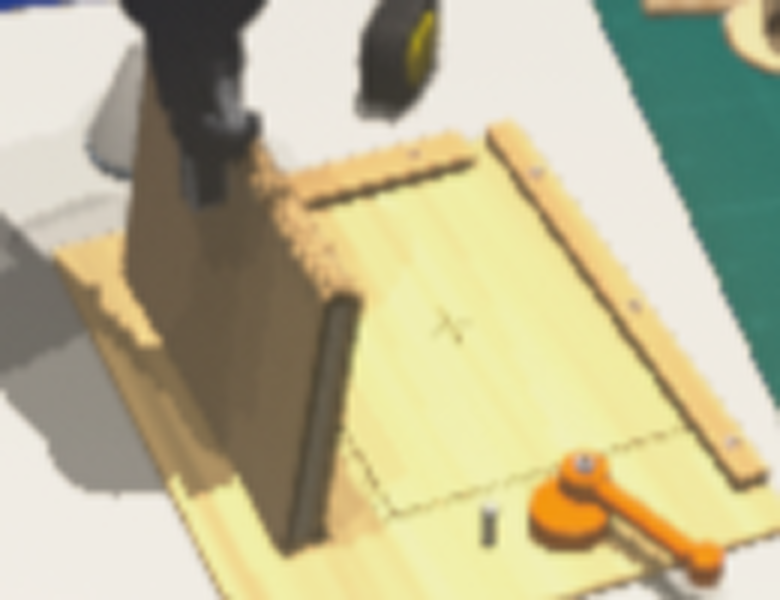

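>>> {"fn": "servo_tool", "kwargs": {
  "commands": [
    [[255,-0.003,0,0,0,0,0],[255,-0.003,0,0,0,0,0],[255,-0.002,0,0,0,0,0],[255,-0.002,0,0,0,0,0],[255,0,0,0,0,0,0],[255,0,0,0,0,0,0],[255,0,0,0,0,0,0],[255,0.01,0,0,0,0,0],[255,0.03,0,0,0,0,0],[255,0.03,0,0,0,0,0]]
  ]
}}

```text
clock: 5.17
position: [388.6, 19.1, 119.6]
ee_rot: [-0.088, 0.996, -0.0, -0.001]
contact_force: [-0.1, -0.2, 0.8]
gripper_width: 0.2
grasp_force: 0.0
```

>>> {"fn": "servo_tool", "kwargs": {
  "commands": [
    [[255,0.02,0,0,0,0,0],[255,0,0,0.01,0,0,0],[255,0,0,0,0,0,0]]
  ]
}}

```text
clock: 5.42
position: [367.5, 15.0, 109.3]
ee_rot: [-0.089, 0.996, -0.0, -0.001]
contact_force: [-0.8, 0.3, -0.5]
gripper_width: -0.4
grasp_force: 0.0
```

```bash
python3 - <<'E'
from bench import arm,cams
from h import *
import cv2
p=[571.16,58.24,.17836];s=arm.read_state();print(s["position"],w2j(p,*s["position"][:2]),s["contact_force"])
d=cams.get_image("side");t=cams.get_image("top")
a=cv2.resize(d["frame"][160:260,185:315],(400,308),interpolation=cv2.INTER_CUBIC)
b=cv2.resize(t["frame"][150:260,180:330],(400,293),interpolation=cv2.INTER_CUBIC)
o=np.zeros((308,800,3),np.uint8);o[:,:400]=a;o[:293,400:]=b
cv2.imwrite("pics/s5.png",o)
E
```

```text
[367.45881448  15.04130855 109.33660938] [-208.13379713   -6.37357162] [-0.79689613  0.26076628 -0.48640258]
```

View pics/s5.png

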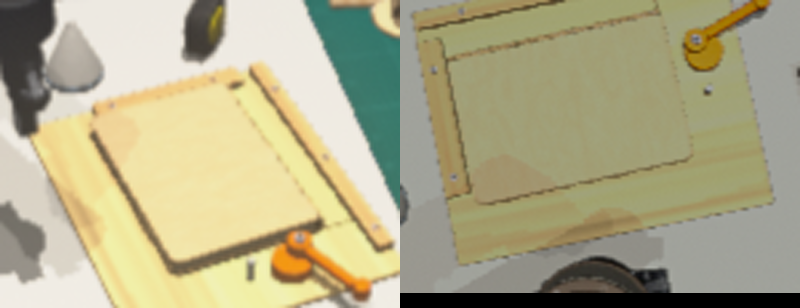

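```bash
python3 - <<'E'
from bench import arm,cams
from h import *
p=[571.16,58.24,.17836];t=cams.get_image("top");d=cams.get_image("side")
J=[w2j(p,*ray(t,180+x/2.667-.3,150+y/2.667-.3,30)[:2]) for x,y in((75,205),(293,157),(47,58),(257,12))]
print(np.round(J),np.mean(J,0))
J=[w2j(p,*ray(d,185+x/3.077-.3,160+y/3.077-.3,z)[:2]) for x,y,z in((172,262,30),(322,218,30),(92,128,30))];print(np.round(J))
# tip height from side view: tip px about (28,133)
s=arm.read_state()["position"]
for dz in(20,25,30,35):print(dz,(proj(d,s+[0,0,dz])-[185,160])*3.077)
E
```

```text
[[-107.  124.]
 [-101. -124.]
 [  62.  125.]
 [  66. -117.]] [-20.15361491   2.08049532]
[[-101. -123.]
 [  67. -123.]
 [-107.  105.]]
20 [ 29.91067979 141.16425994]
25 [ 29.52801303 137.37609715]
30 [ 29.14369962 133.57163355]
35 [ 28.75772892 129.7507637 ]
```

>>> {"fn": "servo_tool", "kwargs": {
  "commands": [
    [[255,-0.03,0.003,0.03,0,0,0],[255,-0.03,0,0.03,0,0,0],[255,0,0,0.03,0,0,0],[255,0,0,0.01,0,0,0],[255,0,0,0,0,0,0]]
  ]
}}

```text
clock: 6.03
position: [426.2, 28.4, 8.5]
ee_rot: [-0.088, 0.996, -0.001, -0.003]
contact_force: [0.4, 0.7, -0.4]
gripper_width: 0.2
grasp_force: 0.0
```

>>> {"fn": "servo_tool", "kwargs": {
  "commands": [
    [[255,0,0,0.015,0,0,0],[255,0,0,0.01,0,0,0],[255,0,0,0.002,0,0,0],[255,0,0,0,0,0,0]]
  ]
}}

```text
clock: 6.37
position: [428.0, 29.3, -15.4]
ee_rot: [-0.089, 0.996, -0.0, 0.0]
contact_force: [-0.7, -1.0, 0.1]
gripper_width: -0.1
grasp_force: 0.0
```

>>> {"fn": "servo_tool", "kwargs": {
  "commands": [
    [[255,0,0,0.002,0,0,0],[255,0,0,0.002,0,0,0],[255,0,0,0,0,0,0]]
  ]
}}

```text
clock: 6.62
position: [427.9, 29.4, -19.3]
ee_rot: [-0.089, 0.996, 0.0, 0.001]
contact_force: [-0.2, -0.4, -0.3]
gripper_width: -0.2
grasp_force: 0.0
```

>>> {"fn": "servo_tool", "kwargs": {
  "commands": [
    [[255,0,0.005,-0.008,0,0,0],[255,-0.015,0,0,0,0,0],[255,-0.008,0,0,0,0,0],[255,-0.006,0,0,0,0,0],[255,-0.006,0,0,0,0,0],[255,-0.006,0,0,0,0,0],[255,-0.006,0,0,0,0,0],[255,-0.006,0,0,0,0,0]]
  ]
}}

```text
clock: 7.28
position: [478.3, 43.2, -12.0]
ee_rot: [-0.089, 0.996, -0.0, -0.001]
contact_force: [-2.4, -0.7, 0.7]
gripper_width: -0.3
grasp_force: 1.1
```

>>> {"fn": "servo_tool", "kwargs": {
  "commands": [
    [[255,-0.004,0,0,0,0,0],[255,-0.004,0,0,0,0,0],[255,-0.003,0,0,0,0,0],[255,-0.001,0,0,0,0,0]]
  ]
}}

```text
clock: 7.62
position: [491.3, 45.8, -11.9]
ee_rot: [-0.089, 0.996, 0.0, 0.0]
contact_force: [-1.5, -0.2, -0.7]
gripper_width: -0.0
grasp_force: 0.7
```

>>> {"fn": "servo_tool", "kwargs": {
  "commands": [
    [[255,-0.002,0,0,0,0,0],[255,-0.001,0,0,0,0,0]]
  ]
}}

```text
clock: 7.78
position: [493.2, 46.1, -11.9]
ee_rot: [-0.089, 0.996, -0.0, -0.001]
contact_force: [-2.9, 0.9, 1.4]
gripper_width: 0.1
grasp_force: 1.7
```

>>> {"fn": "servo_tool", "kwargs": {
  "commands": [
    [[255,-0.002,0,0,0,0,0],[255,-0.001,0,0,0,0,0]]
  ]
}}

```text
clock: 7.95
position: [493.1, 45.7, -12.2]
ee_rot: [-0.088, 0.996, -0.001, -0.004]
contact_force: [-9.5, 1.3, 5.5]
gripper_width: -0.3
grasp_force: 4.4
```

>>> {"fn": "servo_tool", "kwargs": {
  "commands": [
    [[255,-0.002,0,0,0,0,0],[255,-0.001,0,0,0,0,0]]
  ]
}}

```text
clock: 8.12
position: [493.3, 45.4, -12.6]
ee_rot: [-0.088, 0.996, -0.001, -0.006]
contact_force: [-13.0, 1.0, 8.7]
gripper_width: -0.0
grasp_force: 6.6
```

>>> {"fn": "servo_tool", "kwargs": {
  "commands": [
    [[255,0.004,0,0,0,0,0],[255,0.02,0,0,0,0,0],[255,0,0,-0.04,0,0,0],[255,0,0,-0.04,0,0,0],[255,-0.026,-0.028,0,0,0,0],[255,-0.026,-0.028,0,0,0,0],[255,-0.026,-0.029,0,0,0,0],[255,-0.026,-0.029,0,0,0,0],[255,-0.026,-0.029,0,0,0,0],[255,-0.026,-0.029,0,0,0,0]]
  ]
}}

```text
clock: 8.95
position: [662.5, -100.1, 69.0]
ee_rot: [-0.089, 0.996, -0.0, 0.002]
contact_force: [1.0, 0.8, -0.3]
gripper_width: 0.1
grasp_force: 0.0
```

```bash
python3 - <<'E'
from bench import arm
from h import *
p=[571.16,58.24,.17836];s=arm.read_state();j=w2j(p,*s["position"][:2]);print(j,s["position"][2],s["ee_rot"])
# swing plan: finger centre radius 58, trailing the bar
for a in(-65,-80,-95,-110,-125,-140,-155,-165):
    r=np.radians(a);print(a,(np.array([25.5,-153.4])+58*np.array([np.cos(r),np.sin(r)])+20*np.array([-np.sin(r),np.cos(r)])).round())
E
```

```text
[  61.83332795 -172.06939242] 68.99975251575354 [-8.90379095e-02  9.96026625e-01 -2.59547476e-04  1.77332652e-03]
-65 [  68. -198.]
-80 [  55. -207.]
-95 [  40. -213.]
-110 [  24. -215.]
-125 [   9. -212.]
-140 [  -6. -206.]
-155 [ -19. -196.]
-165 [ -25. -188.]
```

>>> {"fn": "servo_tool", "kwargs": {
  "commands": [
    [[255,-0.026,-0.028,0,0,0,0],[255,0,0,0.03,0,0,0],[255,0,0,0.03,0,0,0],[255,0,0,0.016,0,0,0],[255,0,0,0,0,0,0]]
  ]
}}

```text
clock: 9.37
position: [687.8, -121.9, -12.8]
ee_rot: [-0.088, 0.996, 0.001, -0.004]
contact_force: [-0.9, 0.2, 0.3]
gripper_width: -0.3
grasp_force: 0.0
```

>>> {"fn": "servo_tool", "kwargs": {
  "commands": [
    [[255,0.008,0,-0.003,0,0,0],[255,0.007,0,0,0,0,0],[255,0.007,-0.005,0,0,0,0],[255,0.006,-0.004,0,0,0,0],[255,0.008,-0.003,0,0,0,0],[255,0.007,-0.003,0,0,0,0],[255,0.008,-0.001,0,0,0,0],[255,0.008,-0.001,0,0,0,0]]
  ]
}}

```text
clock: 10.03
position: [635.6, -149.2, -3.9]
ee_rot: [-0.089, 0.996, -0.0, 0.001]
contact_force: [3.1, 1.1, 1.2]
gripper_width: -0.0
grasp_force: 1.1
```

```bash
python3 - <<'E'
from bench import arm,cams
from h import *
import cv2
p=[571.16,58.24,.17836];s=arm.read_state();print(w2j(p,*s["position"][:2]),s["position"][2],s["contact_force"])
t=cams.get_image("side")
hsv=cv2.cvtColor(t["frame"],cv2.COLOR_BGR2HSV);m=cv2.inRange(hsv,(8,200,140),(20,255,255))
n,l,st,c=cv2.connectedComponentsWithStats(m)
for i in range(1,n):
    if st[i,4]>15:
        print(st[i]);ys,xs=np.where(l==i)
        q=np.array([w2j(p,*ray(t,x,y,36)[:2]) for x,y in zip(xs,ys)])-[25.5,-153.4]
        r=np.hypot(*q.T);k=q[(r>70)&(r<110)];print(len(k),np.degrees(np.arctan2(*k.mean(0)[::-1])) if len(k) else 0)
E
```

```text
[  26.62559349 -215.62598805] -3.946105935812273 [3.08803353 1.08945695 1.15386937]
[272 239   8   8  43]
0 0
[255 276  37  22 343]
0 0
```

>>> {"fn": "servo_tool", "kwargs": {
  "commands": [
    [[255,0.009,0.001,0.003,0,0,0],[255,0.009,0.002,0.002,0,0,0],[255,0.008,0.003,0,0,0,0],[255,0.007,0.003,0,0,0,0],[255,0.006,0.005,0,0,0,0],[255,0.005,0.005,0,0,0,0]]
  ]
}}

```text
clock: 10.58
position: [588.5, -137.9, -9.4]
ee_rot: [-0.089, 0.996, -0.0, 0.0]
contact_force: [4.4, -2.1, 0.2]
gripper_width: 0.1
grasp_force: 1.6
```

>>> {"fn": "servo_tool", "kwargs": {
  "commands": [
    [[255,0.004,0.005,0,0,0,0],[255,0.002,0.004,0,0,0,0],[255,0.001,0.003,0,0,0,0]]
  ]
}}

```text
clock: 10.83
position: [581.6, -129.1, -9.0]
ee_rot: [-0.09, 0.996, -0.002, 0.002]
contact_force: [9.2, -20.5, -6.0]
gripper_width: -0.4
grasp_force: 11.3
```

>>> {"fn": "servo_tool", "kwargs": {
  "commands": [
    [[255,0.001,0.003,0,0,0,0],[255,0,0.002,0,0,0,0]]
  ]
}}

```text
clock: 11.0
position: [581.5, -128.3, -8.8]
ee_rot: [-0.091, 0.996, -0.004, 0.003]
contact_force: [12.4, -35.1, -10.4]
gripper_width: 0.1
grasp_force: 18.6
```

>>> {"fn": "servo_tool", "kwargs": {
  "commands": [
    [[255,0,-0.006,0,0,0,0],[255,0,-0.01,0,0,0,0],[255,0,-0.01,0,0,0,0],[255,0,0,-0.04,0,0,0],[255,0,0,-0.04,0,0,0],[255,0.02,-0.035,-0.01,0,0,0],[255,0.02,-0.035,0,0,0,0],[255,0.02,-0.035,0,0,0,0],[255,0.02,-0.035,0,0,0,0],[255,0,0,0,0,0,0]]
  ]
}}

```text
clock: 11.83
position: [524.1, -304.4, 79.5]
ee_rot: [-0.086, 0.996, 0.001, -0.002]
contact_force: [1.4, -0.0, 0.2]
gripper_width: -0.3
grasp_force: 0.0
```

```bash
python3 - <<'E'
from bench import cams
import cv2
t=cams.get_image("top")["frame"];cv2.imwrite("pics/top9.png",t)
cv2.imwrite("pics/t9.png",cv2.resize(t[125:255,175:325],(690,598),interpolation=cv2.INTER_CUBIC))
E
```

```text
(no output)
```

View pics/t9.png

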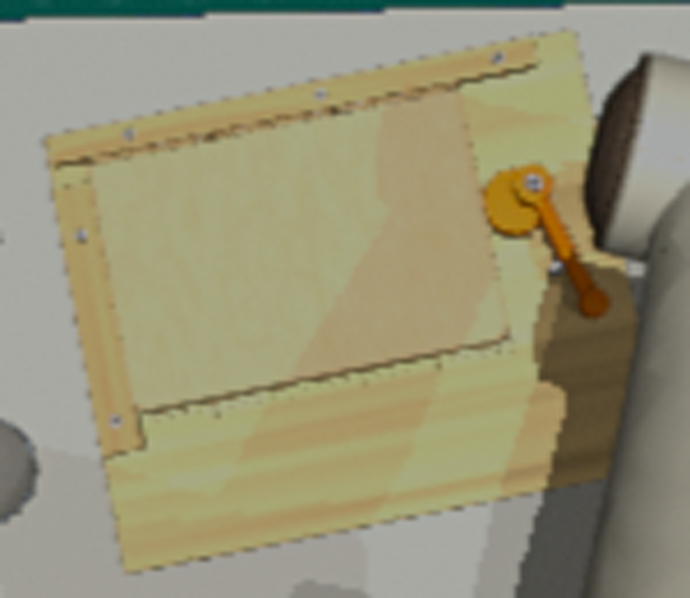

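```bash
python3 - <<'E'
from bench import cams
from h import *
p=[571.16,58.24,.17836];t=cams.get_image("top")
f=lambda x,y,z:w2j(p,*ray(t,175+x/4.6-.4,125+y/4.6-.4,z)[:2])
a,k=f(533,183,39),f(593,302,43);v=k-a;print(a,k,np.degrees(np.arctan2(v[1],v[0])),np.hypot(*v))
for c in((140,412),(508,338),(95,168),(462,90)):print(f(*c,30))
print("pin",f(556,268,20),"fence",f(92,175,21),f(137,440,21))
E
```

```text
[  26.09587048 -152.2185587 ] [ -56.75762031 -173.80842167] -165.39472539151126 85.6202261080747
[-69.23339201 125.6774383 ]
[ -68.22096007 -117.21383548]
[ 93.79956029 125.94435343]
[  96.48734375 -120.07889095]
pin [ -29.05608966 -157.51620176] fence [ 91.38538512 130.2998317 ] [-86.42026995 132.46772696]
```

```bash
python3 -c "
from bench import ticket
print(ticket.job_done())"
```

```text
the job is handed in; nothing more can be done
None
```

I handed the job in with the notebook toppled flat and pushed home against the far fence, and the lever measured at about -165° (its stop). The last picture looks right against both fences, but I couldn't measure the cam's clamping force, and no verdict came back.

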